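# Open the push-and-turn safety cap on the gauge cleaner

## Robot

A 7-joint arm with a two-finger parallel gripper is mounted at the origin on a cart in front of the work surface, level with it; the furniture and walls round the work are solid. World frame = base frame: x ahead of the robot, y to its left, z up, the work surface at z = 0. Lengths are in m, angles in rad, forces in N, time in s.
With the tool pointing down it reaches from about 0.4 to 0.75 m from the base axis. Payload 19.5 kg.
Tool frame: the origin (TCP) lies at the very end of the fingers, on their centre line; the grasp point (between the pads) lies 19 mm behind it (env.tcp_to_grasp is the z of the grasp point in the tool frame, in m); z points along the fingers, y is the direction in which the jaws open and shut (so a half turn about z gives the same grasp; the last joint's range is limited). The gripper opens to 85 mm and grips with 20 to 120 N. Pads are 22 mm wide; open, the fingers measure 114 mm over their backs; the gripper's body (76 mm by 85 mm) begins 54 mm behind the grasp point. The pads swing forward as they close: fully open they stand 13 mm farther back than shut.
Start: joints at [1.118, 0.707, -0.028, 1.485, 0.022, 0.951, -0.075], TCP at [0.23, -0.527, 0.231] pointing down, gripper open.
Joint ranges: [-2.71, 2.71], [-0.32, 2.16], [-1.57, 1.52], [0, 2.45], [-1.46, 4.6], [0, 2.02], [-2.83, 2.83]. Speed limits (rad/s): [1.89, 1.89, 2.57, 2.57, 3.01, 3.01, 3.01].

## Interface

Orientations are given as a 3x3 rotation matrix whose columns are the frame's x, y, z axes.
In Python, from workcell import get_state, viewer, close_job, env gives the robot as it stands. The module is installed in compiled form; this text tells all that it offers.
- The arm moves only by the shell command python3 -m pendant 'ROWS' [OPENING]. ROWS is JSON, a list of rows, each a list of 2 entries, a list of its own where there are three numbers: the shift along the tool's x, y, z normalised to -1 to 1, where 1 is 300 mm, then the turn, a rotation vector about the tool's x, y, z normalised to -1 to 1, where 1 is pi/4 rad. In form: [[[x, y, z], [wx, wy, wz]], ...]. A call has 1 to 20 rows; each row is the pose to reach, as a shift and turn from the pose measured when the call began, along the tool's axes at that moment; what a row does not reach only later rows make up. A row lasts 1/8 s, in which the tool goes at most 62.5 mm and 10.7 degrees, less where a joint would pass 70% of its speed; a pose out of reach is approached as far as the arm can. A call with a number of a shift or a turn outside -1 to 1 is refused whole. A call with a gripper value outside its range is refused whole. OPENING is the finger opening in mm, from 0 to 85.4, set as the call begins (- or left out, the last holds). The fingers move at their own pace and stop on an object; the grip force is fixed at half the most. Time passes only in rows, so rows that repeat a pose let the fingers close. It gives the time, the measured TCP pose, the force and the opening at its end, in the units of the state.
- get_state(): the state, without advancing time (a new reading comes with each control period).
- viewer.get_image(name): name is "scene" or "side" or "wrist"; returns a dict with "image" (384x512x3 uint8, red, green, blue), "intrinsics" (3x3 intrinsics, pixels), "eye" and "rotation" of the camera in the world. Camera axes: x right, y up, looking along -z (the intrinsics and any distortion apply to the point x, -y, -z); pixel columns grow to the right and rows downward; lengths in m; the calibration is good to about 2 mm. A picture is of the moment at which its call begins. There is no depth.
- close_job(): hands the job in, once; it reports no verdict.
Trained networks look in the newest picture that a camera, given by its name, has taken for a name from the list of things; names that differ only in an ending like _2 or _b are one class to them, and where a whole thing is asked for, a point or a joint stands for the part that bears it (a point fixed in the world has none). Each returns a list of dicts, best first, with "confidence" (0 to 1); they miss things now and then, are a little off and sometimes report something else, mostly with a low value. They report only what shows in the picture. A call takes as long as a camera call.
- viewer.masks_of(query, camera): "mask" (384x512 bool, what is visible of it) and "rect" ([centre column, centre row, width, height] in pixels, round what is visible of it).
The state is a dict: "t": time; "joints": joint angles; "qd": joint speeds; "joint_efforts": joint torques, N m; "tool_pos": TCP position; "eef_rot": TCP orientation; "ft_force": force on the tool from outside, world axes, zero at the start; "torque": the same for the moment, N m; "gripper_width": finger opening in m.
Only numpy, scipy, OpenCV 4.12 (cv2) and the standard library are available. Lean on these libraries where they do the work, as an engineer would, in place of code of your own. Each camera call takes 0.05 s, during which the arm holds its last target.

## Task

Gauge cleaning is next: open the child-resistant cap of the taller of the two bottles fixed to the worktop. Push the cap down hard and, while holding it down, turn it counter-clockwise (seen from above) about 75 degrees so that it comes free, then let go so that it springs up open. Leave the shorter bottle closed.

Things in the scene. Friction and masses are not known exactly. Their poses are not given: they have to be found in the camera images.
- tall_grip (a point): Bar on the grey cap of the TALLER bottle (white, 72 mm diameter, fixed to the bench on a 100 mm steel foot; bar top 189 mm above worktop). Point: on the cap's turning axis, half-way up the bar, 12 mm above the flat cap top (68 mm disc) and below the bar's top; moves with the cap. Bar 54 mm long (point x, level), 14 thick (point y), 24 high: grasp across the 14; fingertips may push on the disc.
- tall_press (a joint): Height of the taller bottle's cap, m, positive DOWN; 0 closed. A spring pushes up with 9 N at 0, 1 N more per mm. More than 0.005 down (14 N) it is free to turn; aim for 0.008 (17 N); hard stop 0.012 (21 N). Once freed and let go it springs up to -0.005.
- tall_turn (a joint): Turn of the taller bottle's cap, rad; 0 closed, positive counter-clockwise from above. Lugs block it at about 0.04 unless it is pressed down; held down it turns easily (0.05 N m). From 0.85 (49 degrees) on it is free to spring up; stop at 1.6. Let go between, it stays caught down.
- short_grip (a point): The cap of the SHORTER bottle, a bystander (white bottle 86 mm in diameter, same cap, same foot; top of the bar 134 mm above the worktop): middle of its bar, axes as for the taller one. To be left closed.
- short_turn (a joint): Turn of the shorter bottle's cap, rad, 0 closed; must stay closed.

How it is judged:
By the outcome, as a careful person would: the job done as asked, in the order asked, and still so for the second after the job is handed in, with the robot touching nothing.
It also fails if it takes over 32 s, if anything falls off the work surface, if the arm or the gripper's body presses on something with over 40 N, if the wrist force passes 120 N, or if a joint passes its speed limit or range.

## Working session

There is one attempt and no reset: what is moved stays moved. The work goes in short steps, Python scripts to look and compute and a shell command to move; the robot and the scene stay as the last step left them, time stands still between calls to the robot, and variables do not carry over. Pictures are saved under pics/ and viewed, and the job is handed in when it is done.

```bash
mkdir -p pics; python3 - <<'E'
from workcell import get_state, viewer, env
import cv2,numpy as np
s=get_state()
for k,v in s.items(): print(k,np.round(v,4).tolist())
print(env.tcp_to_grasp)
for n in ["scene","side","wrist"]:
    d=viewer.get_image(n); cv2.imwrite(f"pics/{n}0.png",d["image"][:,:,::-1])
    print(n,np.round(d["intrinsics"],1).tolist(),np.round(d["eye"],3),np.round(d["rotation"],3).tolist(), d.keys())
    for q in ["tall_grip","short_grip"]:
        for m in viewer.masks_of(q,n): print(q,m["confidence"],m["rect"])
E
```

```text
t 0.0
joints [1.1183, 0.7071, -0.0276, 1.485, 0.022, 0.9509, -0.0755]
qd [-0.0004, 0.0001, 0.0003, 0.0009, 0.0004, 0.0005, 0.0013]
joint_efforts [-0.0003, -88.3197, 1.2346, -23.6165, 0.017, 0.0066, 0.0]
tool_pos [0.2295, -0.5269, 0.2308]
eef_rot [[0.9168, 0.3993, -0.0005], [0.3993, -0.9168, 0.0011], [0.0, -0.0011, -1.0]]
ft_force [0.2506, 0.5044, -0.6906]
torque [-0.0492, -0.0546, -0.0005]
gripper_width 0.0856
-0.0187
scene [[357.2, 0.0, 256.6], [0.0, 357.2, 190.4], [0.0, 0.0, 1.0]] [-0.072  0.497  0.618] [[-0.586, 0.404, -0.702], [-0.81, -0.285, 0.512], [0.007, 0.869, 0.494]] dict_keys(['image', 'intrinsics', 'eye', 'rotation'])
tall_grip 0.78 [328.9, 194.1, 28.2, 32.5]
short_grip 0.89 [196.9, 258.3, 29.9, 30.4]
side [[353.6, 0.0, 253.6], [0.0, 353.6, 197.8], [0.0, 0.0, 1.0]] [0.26  0.68  0.694] [[-0.935, 0.211, -0.284], [-0.354, -0.557, 0.751], [0.0, 0.803, 0.596]] dict_keys(['image', 'intrinsics', 'eye', 'rotation'])
tall_grip 0.63 [290.3, 176.9, 25.4, 26.6]
short_grip 0.7 [221.6, 285.6, 31.0, 39.3]
short_grip 0.61 [286.6, 176.3, 26.0, 23.8]
short_grip 0.57 [289.6, 176.3, 25.9, 28.3]
wrist [[344.2, 0.0, 259.5], [0.0, 344.2, 188.7], [0.0, 0.0, 1.0]] [ 0.295 -0.499  0.374] [[0.399, 0.881, 0.256], [-0.917, 0.383, 0.11], [-0.001, -0.279, 0.96]] dict_keys(['image', 'intrinsics', 'eye', 'rotation'])
```

View pics/scene0.png

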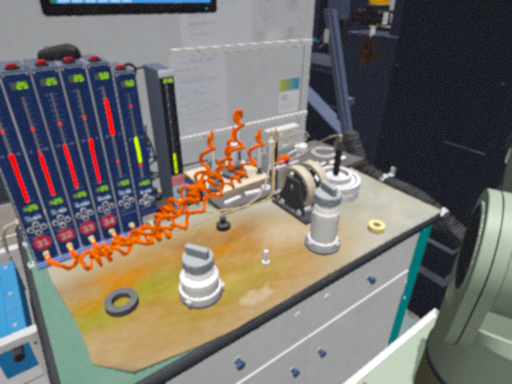

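View pics/side0.png

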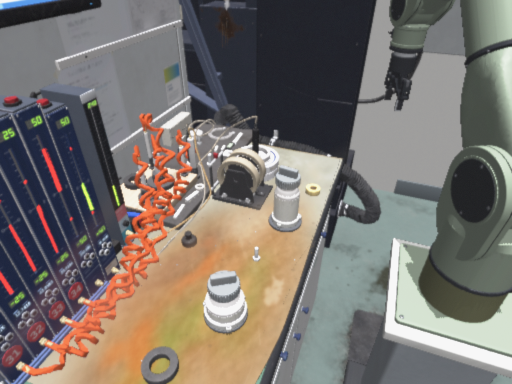

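View pics/wrist0.png

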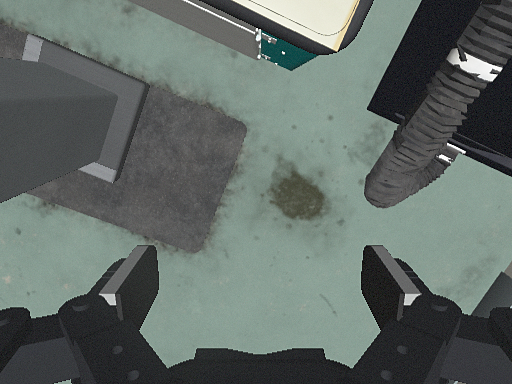

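```bash
cat > h.py <<'E'
import numpy as np
from workcell import get_state, viewer, env
class Cam:
    def __init__(s,d):
        s.K=np.array(d["intrinsics"]);s.e=np.array(d["eye"]);s.R=np.array(d["rotation"])
    def proj(s,P):
        p=(np.atleast_2d(P)-s.e)@s.R*[1,-1,-1]; p=p@s.K.T; return p[:,:2]/p[:,2:]
    def onz(s,u,v,z):
        r=s.R@(np.linalg.inv(s.K)@[u,v,1]*[1,-1,-1]); return s.e+r*(z-s.e[2])/r[2]
E
python3 - <<'E'
from h import *
import cv2
out=[]
for n in ["scene","side"]:
    d=viewer.get_image(n); c=Cam(d)
    ms=viewer.masks_of("tall_grip",n)
    for q in ms:
        v,u=np.nonzero(q["mask"]); print(n,q["confidence"],q["rect"],len(u),c.onz(q["rect"][0],q["rect"][1],.172))
    cx,cy=(325,215) if n=="scene" else (286,200)
    im=d["image"][cy-48:cy+48,cx-32:cx+32,::-1]; out.append(cv2.resize(im,None,fx=6,fy=6,interpolation=cv2.INTER_CUBIC))
cv2.imwrite("pics/z1.png",np.hstack(out))
E
```

```text
scene 0.59 [328.7, 195.1, 29.4, 32.6] 574 [ 0.44026549 -0.09761746  0.172     ]
side 0.98 [290.4, 177.7, 21.5, 24.0] 443 [ 0.44856112 -0.09732955  0.172     ]
```

View pics/z1.png

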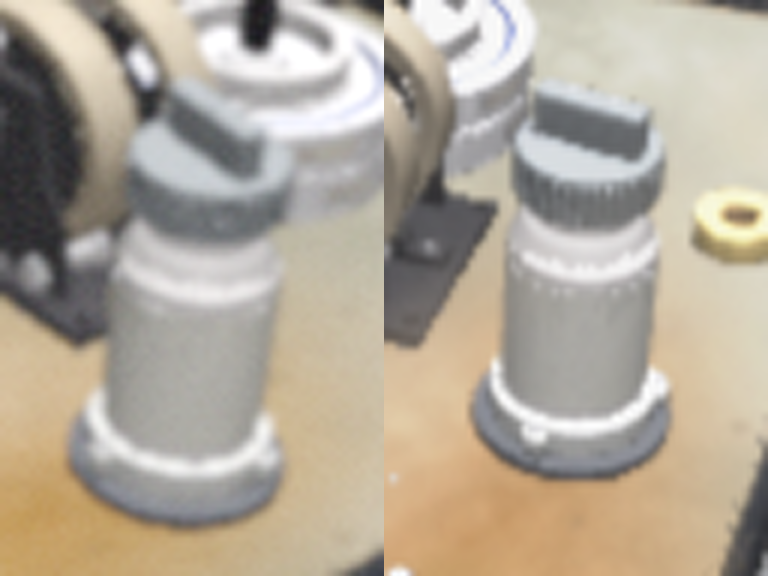

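```bash
cat > fit.py <<'E'
from h import *
import cv2
from scipy.optimize import least_squares
C={n:Cam(viewer.get_image(n)) for n in ["scene","side"]}
f=lambda o,off,p:[(p[0]-off+.5)/6-.5+o[0],(p[1]+.5)/6-.5+o[1]]
def model(x,y,a,z=.189):
    R=np.array([[np.cos(a),-np.sin(a)],[np.sin(a),np.cos(a)]])
    q=np.array([[-.027,-.007],[.027,-.007],[.027,.007],[-.027,.007]])@R.T+[x,y]
    return np.c_[q,np.full(4,z)]
if __name__=="__main__":
    for n,o,off,pts in [("scene",(293,167),0,[(172,88),(198,80),(264,140),(250,160)]),("side",(254,152),384,[(535,90),(548,82),(650,104),(643,122)])]:
        for p in pts: print(n,C[n].onz(*f(o,off,p),.189).round(4))
E
python3 fit.py
```

```text
scene [ 0.4813 -0.1104  0.189 ]
scene [ 0.4801 -0.1247  0.189 ]
scene [ 0.4274 -0.109   0.189 ]
scene [ 0.4193 -0.0923  0.189 ]
side [ 0.4872 -0.1138  0.189 ]
side [ 0.4838 -0.1225  0.189 ]
side [ 0.4354 -0.1207  0.189 ]
side [ 0.4343 -0.105   0.189 ]
```

```bash
python3 -m pendant '[[[0,0,-0.2],[0,0,0]],[[0.1,-0.08,-0.3],[0,0,0.1]],[[0.3,-0.23,-0.3],[0,0,0.25]],[[0.5,-0.38,-0.3],[0,0,0.4]],[[0.7,-0.54,-0.3],[0,0,0.55]],[[0.85,-0.66,-0.3],[0,0,0.7]],[[0.98,-0.76,-0.3],[0,0,0.75]],[[0.98,-0.76,-0.3],[0,0,0.75]]]' 85
python3 - <<'E'
from h import *
s=get_state();p=s["tool_pos"];R=np.array(s["eef_rot"]);print(s["joints"],p)
print(R,R.T@(np.array([.456,-.112,.32])-p)/.3)
E
```

```text
t: 1.75
tool_pos: [0.4095, -0.1975, 0.3214]
eef_rot: [[0.985, -0.174, 0.001], [-0.174, -0.985, 0.001], [0.0, -0.001, -1.0]]
ft_force: [-1.1, -2.1, -0.4]
gripper_width: 0.0851
[ 0.29302837  0.42055729  0.13785027  1.73622134 -0.06835728  0.98928352
 -1.28877715] [ 0.40953546 -0.19746234  0.32139505]
[[ 9.84802856e-01 -1.73675137e-01  5.29888647e-04]
 [-1.73675536e-01 -9.84802576e-01  8.33208414e-04]
 [ 3.77128120e-04 -9.12574721e-04 -9.99999512e-01]] [ 0.10305058 -0.30743997  0.00496959]
```

```bash
python3 -m pendant '[[[0.06,-0.16,0],[0,0,0]],[[0.103,-0.307,0],[0,0,0]],[[0.103,-0.307,0],[0,0,0]],[[0.103,-0.307,0],[0,0,0]]]'
python3 - <<'E'
from h import *
import cv2
for n in ["wrist","side"]:
    d=viewer.get_image(n);c=Cam(d);cv2.imwrite(f"pics/{n}1.png",d["image"][:,:,::-1])
    if n=="wrist": print(repr(d))if 0 else np.savez("w1.npz",e=d["eye"],R=d["rotation"],K=d["intrinsics"])
    for q in ["tall_grip","short_grip"]:
      for m in viewer.masks_of(q,n): print(n,q,m["confidence"],m["rect"])
E
```

```text
t: 2.25
tool_pos: [0.4557, -0.1126, 0.3215]
eef_rot: [[0.985, -0.174, 0.0], [-0.174, -0.985, 0.0], [0.0, -0.001, -1.0]]
ft_force: [0.9, -0.1, 0.5]
gripper_width: 0.0847
wrist tall_grip 0.86 [262.4, 163.2, 75.8, 79.9]
side tall_grip 0.55 [291.1, 176.4, 24.0, 30.4]
side short_grip 0.96 [223.4, 287.2, 31.1, 35.1]
```

View pics/wrist1.png

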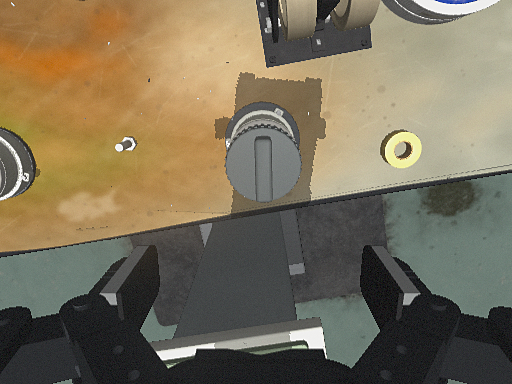

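View pics/side1.png

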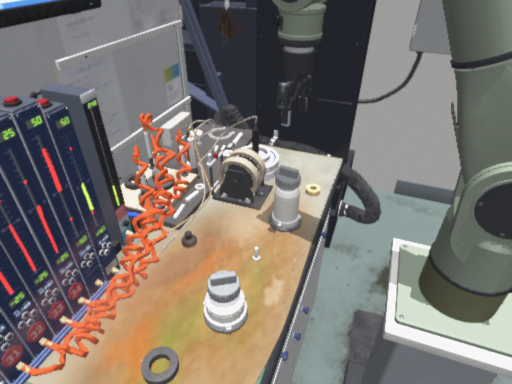

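```bash
python3 - <<'E'
import cv2
im=cv2.imread("pics/wrist1.png")[118:214,213:313]
cv2.imwrite("pics/z2.png",cv2.resize(im,None,fx=6,fy=6,interpolation=cv2.INTER_CUBIC))
E
```

```text
(no output)
```

View pics/z2.png

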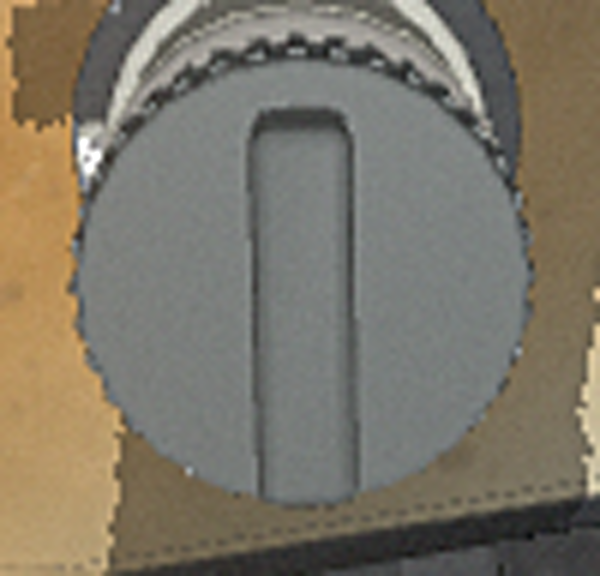

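```bash
python3 - <<'E'
from h import *
d=np.load("w1.npz");c=Cam(dict(intrinsics=d["K"],eye=d["e"],rotation=d["R"]))
f=lambda p:[(p[0]+.5)/6-.5+213,(p[1]+.5)/6-.5+118]
P=[c.onz(*f(p),.189) for p in [(256,140),(350,140),(263,480),(356,480),(303,125),(309,500)]]
for p in P: print(p.round(4))
a=(P[0]+P[1])/2;b=(P[2]+P[3])/2;v=a-b;print("yaw",np.degrees(np.arctan2(v[1],v[0])),"ctr",(P[4]+P[5])/2,"len",np.linalg.norm(P[4]-P[5]),"w",np.linalg.norm(P[0]-P[1]),np.linalg.norm(P[2]-P[3]))
D=[c.onz(*f(p),.165) for p in [(78,275),(528,275),(300,60)]]
for p in D: print(p.round(4))
print(np.linalg.norm(D[0]-D[1]),(D[0]+D[1])/2)
s=get_state();R=s["eef_rot"];print(s["tool_pos"],np.degrees(np.arctan2(R[1,0],R[0,0])),s["t"],s["joints"])
for ctr in [(P[4]+P[5])/2]:
  print("tool err mm",R.T@(ctr-s["tool_pos"])*1000)
E
```

```text
[ 0.4868 -0.1145  0.189 ]
[ 0.4846 -0.1268  0.189 ]
[ 0.4398 -0.107   0.189 ]
[ 0.4375 -0.1198  0.189 ]
[ 0.4877 -0.121   0.189 ]
[ 0.4357 -0.1128  0.189 ]
yaw -8.786344659500756 ctr [ 0.46169795 -0.11689073  0.189     ] len 0.05256591482189716 w 0.012546794148518834 0.013010668673179408
[ 0.4683 -0.0841  0.165 ]
[ 0.4567 -0.1496  0.165 ]
[ 0.4936 -0.1218  0.165 ]
0.06651090715862831 [ 0.4625343 -0.1168138  0.165    ]
[ 0.45579723 -0.11263147  0.32157326] -10.053491549846875 2.55 [ 0.09450461  0.44436933  0.13100313  1.69012697 -0.06735522  1.01100349
 -1.49757285]
tool err mm [  6.49031381   3.27774763 132.57360872]
```

```bash
python3 -m pendant '[[[0.0216,0.011,0.05],[0,0,-0.029]],[[0.0216,0.011,0.2],[0,0,-0.029]],[[0.0216,0.011,0.3],[0,0,-0.029]],[[0.0216,0.011,0.3],[0,0,-0.029]]]' 45
python3 - <<'E'
from h import *
import cv2
o=[]
for n in ["wrist","side"]:
    d=viewer.get_image(n);im=d["image"][:,:,::-1]
    if n=="wrist": np.savez("w2.npz",e=d["eye"],R=d["rotation"],K=d["intrinsics"]);im2=im
    else: im2=cv2.resize(im[80:272,158:414],None,fx=2,fy=2)
    cv2.imwrite(f"pics/{n}2.png",im2)
E
```

```text
t: 3.05
tool_pos: [0.4609, -0.1171, 0.2298]
eef_rot: [[0.988, -0.152, -0.003], [-0.152, -0.988, 0.001], [-0.003, -0.001, -1.0]]
ft_force: [-0.6, 0.8, 1.0]
gripper_width: 0.0448
```

View pics/wrist2.png

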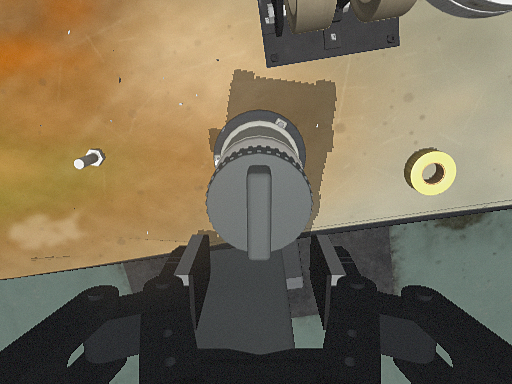

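View pics/side2.png

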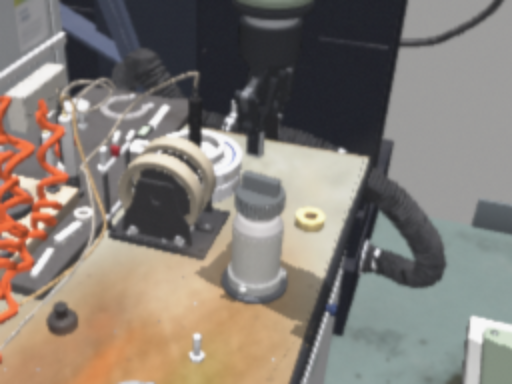

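```bash
python3 - <<'E'
from h import *
d=np.load("w2.npz");c=Cam(dict(intrinsics=d["K"],eye=d["e"],rotation=d["R"]))
P=[c.onz(*p,.189) for p in [(247,170),(270.5,170),(247,256),(271,256),(258.5,167),(259,259.5)]]
a=(P[0]+P[1])/2;b=(P[2]+P[3])/2;v=a-b;m=(P[4]+P[5])/2
s=get_state();R=s["eef_rot"]
print(np.degrees(np.arctan2(v[1],v[0])),m,np.linalg.norm(P[4]-P[5]),np.linalg.norm(P[0]-P[1]),R.T@(m-s["tool_pos"])*1000)
E
```

```text
-8.631801953876657 [ 0.46291607 -0.11691575  0.189     ] 0.0559547085600977 0.012845452211833515 [ 0.9139249  -0.44718126 42.99308022]
```

```bash
python3 -m pendant '[[[0.003,-0.001,0.1],[0,0,0]],[[0.003,-0.001,0.18],[0,0,0]],[[0.003,-0.001,0.205],[0,0,0]],[[0.003,-0.001,0.205],[0,0,0]]]' 45
python3 -m pendant '[[[0,0,0],[0,0,0]],[[0,0,0],[0,0,0]],[[0,0,0],[0,0,0]],[[0,0,0],[0,0,0]]]' 0
python3 - <<'E'
from h import *
import cv2
d=viewer.get_image("wrist");cv2.imwrite("pics/wrist3.png",d["image"][:,:,::-1])
s=get_state();print(s["tool_pos"],s["ft_force"],s["torque"],s["gripper_width"])
E
```

```text
t: 3.65
tool_pos: [0.4633, -0.1172, 0.1712]
eef_rot: [[0.988, -0.152, 0.002], [-0.152, -0.988, 0.0], [0.001, -0.001, -1.0]]
ft_force: [0.5, -0.8, 0.2]
gripper_width: 0.0452
t: 4.15
tool_pos: [0.4637, -0.1171, 0.1719]
eef_rot: [[0.988, -0.152, 0.003], [-0.152, -0.988, 0.0], [0.003, -0.001, -1.0]]
ft_force: [0.4, 1.8, 8.5]
gripper_width: 0.0125
[ 0.46371789 -0.11706769  0.17197009] [-0.06536294  1.35160805  8.84873209] [0.38560975 0.064341   0.04399203] 0.012587975249797913
```

View pics/wrist3.png

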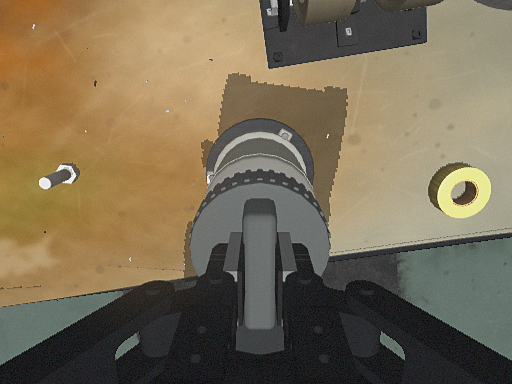

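```bash
python3 -m pendant '[[[0,0,0.015],[0,0,0]],[[0,0,0.03],[0,0,0]],[[0,0,0.03],[0,0,0]],[[0,0,0.03],[0,0,0]]]' 0
```

```text
t: 4.7
tool_pos: [0.4638, -0.1171, 0.1639]
eef_rot: [[0.988, -0.152, 0.004], [-0.152, -0.988, 0.0], [0.004, -0.001, -1.0]]
ft_force: [-4.4, 1.3, 16.4]
gripper_width: 0.0123
```

```bash
python3 -m pendant '[[[0,0,0.006],[0,0,-0.1]],[[0,0,0.006],[0,0,-0.25]],[[0,0,0.006],[0,0,-0.4]],[[0,0,0.006],[0,0,-0.55]],[[0,0,0.006],[0,0,-0.7]],[[0,0,0.006],[0,0,-0.85]],[[0,0,0.006],[0,0,-0.9]]]' 0
python3 - <<'E'
from h import *
s=get_state();print(s["tool_pos"],s["ft_force"],s["torque"],s["gripper_width"],s["joints"])
E
```

```text
t: 5.58
tool_pos: [0.4634, -0.1151, 0.1628]
eef_rot: [[0.848, 0.53, 0.003], [0.53, -0.848, 0.003], [0.004, -0.001, -1.0]]
ft_force: [-7.5, 17.9, 17.4]
gripper_width: 0.0124
[ 0.46340799 -0.11505429  0.16281316] [-7.5368465  17.91115566 17.35698105] [ 3.8338727   1.6829529  -0.05147422] 0.012444200391130042 [ 0.25100361  0.67446099 -0.12631676  1.91980156  0.1440404   0.55311162
 -0.9824606 ]
```

```bash
python3 -m pendant '[[[0,-0.002,0.006],[0,0,-0.1]],[[0,-0.002,0.006],[0,0,-0.25]],[[0,-0.002,0.006],[0,0,-0.4]],[[0,-0.002,0.006],[0,0,-0.55]],[[0,-0.002,0.006],[0,0,-0.7]],[[0,-0.002,0.006],[0,0,-0.82]],[[0,-0.002,0.006],[0,0,-0.84]]]' 0
python3 - <<'E'
from h import *
import cv2
s=get_state();R=s["eef_rot"];print(s["tool_pos"],s["ft_force"],s["torque"],s["gripper_width"],s["joints"],np.degrees(np.arctan2(R[1,0],R[0,0])))
d=viewer.get_image("wrist");cv2.imwrite("pics/wrist4.png",d["image"][:,:,::-1])
E
```

```text
t: 6.45
tool_pos: [0.4618, -0.1135, 0.1616]
eef_rot: [[0.343, 0.939, 0.001], [0.939, -0.343, 0.004], [0.004, -0.0, -1.0]]
ft_force: [-12.5, 11.2, 18.8]
gripper_width: 0.0125
[ 0.46183275 -0.11352788  0.16164558] [-12.52314805  11.18002753  18.78565816] [ 2.44596812  2.91678037 -0.09553803] 0.012521369463625079 [ 0.35899005  0.68643077 -0.31979345  1.92146626  0.35990676  0.58876041
 -0.5447818 ] 69.95694618295927
```

View pics/wrist4.png

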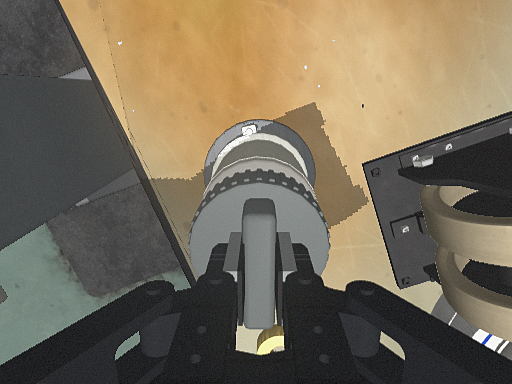

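The bar is still square between the fingers (column 260) and has turned with them by 79° while held down. Next I release it.

```bash
python3 -m pendant '[[[0,0,0],[0,0,0]],[[0,0,0],[0,0,0]],[[0,0,-0.02],[0,0,0]],[[0,0,-0.1],[0,0,0]],[[0,0,-0.25],[0,0,0]],[[0,0,-0.4],[0,0,0]],[[0,0,-0.5],[0,0,0]],[[0,0,-0.5],[0,0,0]]]' 45
python3 - <<'E'
from h import *
import cv2
for n in ["wrist","side","scene"]:
    d=viewer.get_image(n);cv2.imwrite(f"pics/{n}5.png",d["image"][:,:,::-1])
    np.savez(f"{n}5.npz",e=d["eye"],R=d["rotation"],K=d["intrinsics"])
E
python3 - <<'E'
import cv2,numpy as np
o=[]
for n,cx,cy in [("side",286,200),("scene",325,215)]:
    im=cv2.imread(f"pics/{n}5.png"); o.append(cv2.resize(im[cy-48:cy+48,cx-32:cx+32],None,fx=6,fy=6,interpolation=cv2.INTER_CUBIC))
cv2.imwrite("pics/z5.png",np.hstack(o))
E
```

```text
t: 7.5
tool_pos: [0.4622, -0.1143, 0.3135]
eef_rot: [[0.343, 0.939, 0.004], [0.939, -0.343, 0.002], [0.004, 0.003, -1.0]]
ft_force: [-0.7, -0.4, -0.7]
gripper_width: 0.0447
```

View pics/wrist5.png

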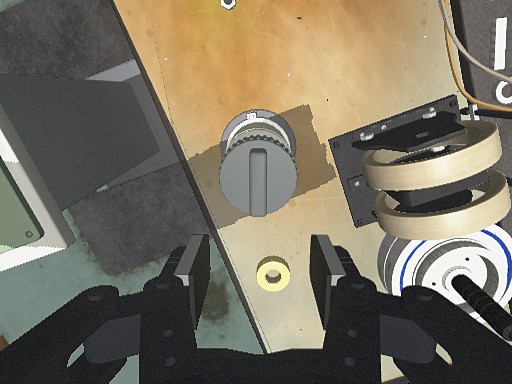

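View pics/z5.png

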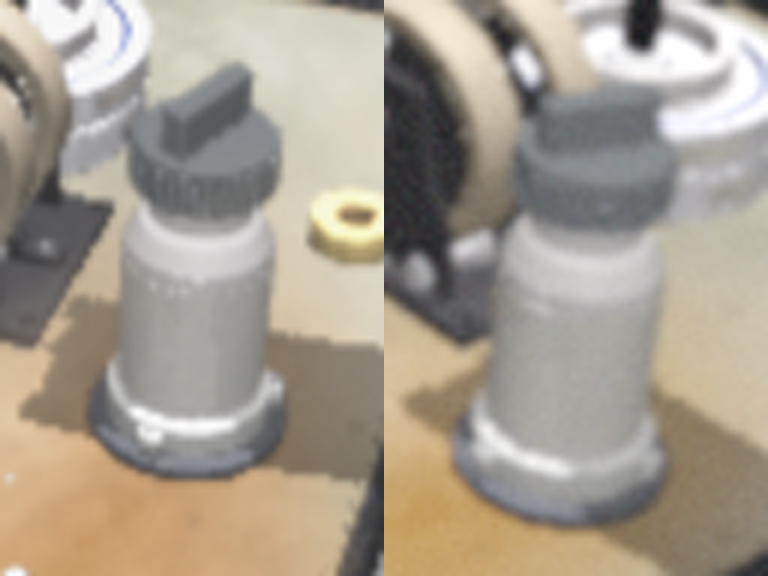

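View pics/scene5.png

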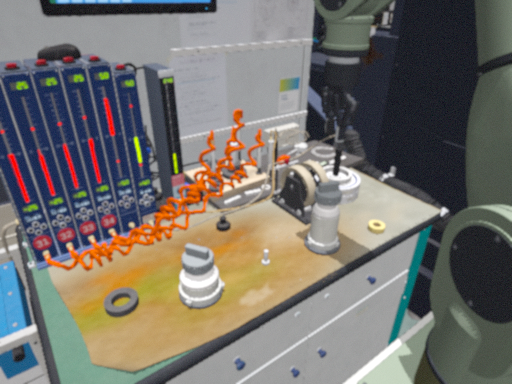

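The close-ups show the bar turned, and the cap sits about 12 zoomed pixels (2 image pixels, roughly 5 mm) higher on the bottle than before. That fits sprung open. The short cap at (197, 258) looks unchanged, and the gripper is well clear.

```bash
python3 -c "
from workcell import close_job,get_state
print(get_state()['t'],get_state()['ft_force']);print(close_job())"
```

```text
7.65 [-0.50611181 -0.10423936 -0.10314181]
the job is handed in; nothing more can be done
None
```

I opened the taller bottle's cap and handed the job in at 7.65 s; no verdict was reported. The arm gripped the bar, pressed down with about 16–19 N, turned it about 79° counter-clockwise while holding it down, then let go and rose clear.

- **Turn:** the last pictures show the bar turned with the gripper.
- **Springing up:** I judged this by eye from the side and scene pictures. The cap sits about 5 mm higher than when closed, which matches the sprung-up position; I had no direct reading of the cap's height.
- **Shorter bottle:** its cap looks unchanged in the scene picture.
- **Robot:** the gripper was about 120 mm above the bar with no force on the wrist at hand-in.
- **Disagreements:** while turning, the wrist read a sideways force of up to about 19 N, because the grip was 1–2 mm off the cap's axis. The fingers read about 12.5 mm on the 14 mm bar.

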